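Load the die and dry-run its two roller-lever limit switches

TASK

Lay the round brass blank flat into the round cavity of the steel die plate and let go of it. Then dry-run the two limit switches by hand: push the arm with the red roller sideways, to either side, until it clicks, hold it there for half a second and let it spring back upright, then do the same with the blue one. Trip neither switch before the blank is in, do not force an arm past its red tick, and leave all the glassware, bottles and the square blank where they stand.

Things in the scene. Friction and masses are not known exactly. Their poses are not given: they have to be found in the camera images.
- round_blank: loose brass disc, 44 mm diameter, 10 mm thick, 60 g, lying flat; origin at the centre of its underside, z up
- die_plate: fixed steel plate 84 x 150 x 12 mm (own x, y, z), origin at the centre of its underside on the table; two cavities 5 mm deep with 2 mm chamfers: a round one, 47 mm across, centred at own y = +36 mm, and a square one, 39 mm wide, centred at own y = -36 mm (the disc does not go in there)
- round_cavity (a point): centre of the floor of the round cavity, 7 mm above the table and 5 mm below the plate's top; a seated blank has its origin here and stands 5 mm proud of the plate
- red_switch: fixed roller-lever limit switch with a red roller: grey body 34 x 38 mm and 58 mm high on a 62 x 56 mm steel foot. Origin: on the table under the middle of the body (the foot reaches from x -25 to +37); own z up. Its arm stands in front of its -x face, on a shaft that runs along x, 45 mm above the table, and swings in the own y-z plane
- red_arm (a joint): angle of the red roller's arm: 0 = upright, positive = roller pushed towards the switch's own +y; both ways work alike. Clicks at 0.45 rad (green ticks on the black disc behind the arm) and is tripped beyond; past 0.95 rad (red ticks) is harmful overtravel; hard stops at 1.15. A spring (0.3 N m/rad; 3 to 6 N at the roller) rights it when let go
- red_roller (a point): centre of the red roller (18 mm diameter, 12 mm wide, axis along the switch's own x), 50 mm up the arm from the shaft; at rest 95 mm above the table and 30 mm in front (-x) of the switch's origin. Above 58 mm height the space round it is free but for bystanders. The 8 mm wide arm bar lies behind the roller, at own x -19 to -23 mm
- blue_switch: fixed roller-lever limit switch with a blue roller: grey body 34 x 38 mm and 58 mm high on a 62 x 56 mm steel foot. Origin: on the table under the middle of the body (the foot reaches from x -25 to +37); own z up. Its arm stands in front of its -x face, on a shaft that runs along x, 45 mm above the table, and swings in the own y-z plane
- blue_arm (a joint): angle of the blue roller's arm: 0 = upright, positive = roller pushed towards the switch's own +y; both ways work alike. Clicks at 0.45 rad (green ticks on the black disc behind the arm) and is tripped beyond; past 0.95 rad (red ticks) is harmful overtravel; hard stops at 1.15. A spring (0.3 N m/rad; 3 to 6 N at the roller) rights it when let go
- blue_roller (a point): centre of the blue roller (18 mm diameter, 12 mm wide, axis along the switch's own x), 50 mm up the arm from the shaft; at rest 95 mm above the table and 30 mm in front (-x) of the switch's origin. Above 58 mm height the space round it is free but for bystanders. The 8 mm wide arm bar lies behind the roller, at own x -19 to -23 mm
- amber_bottle: bystander: amber bottle with black cap, 46 mm diameter, 93 mm high, beside the red roller (about 88 mm off, either side); origin under its centre
- stopper: bystander: clear glass stopper, 35 mm diameter, 42 mm high, on the other side of the red roller; origin under its centre
- conical_flask: bystander: clear conical flask, 64 mm diameter at its foot, narrow neck, 105 mm high, beside the blue roller (about 88 mm off, either side); origin under its centre
- grease_jar: bystander: white jar, 48 mm diameter, 51 mm high, on the other side of the blue roller; origin under its centre
- vial_near: bystander: sample vial with white cap, 28 mm diameter, 57 mm high, close beside the round blank; origin under its centre
- beaker: bystander: glass beaker, 56 mm diameter, 70 mm high; origin under its centre
- square_blank: bystander: brass square 36 x 36 x 10 mm lying flat close beside the round blank, on the other side from the vial; origin at the centre of its underside
- temp_controller: equipment, an obstacle: fixed black box, 201 mm deep (own x), 206 mm wide, 122 mm high, with a knob 20 mm proud of its front (-x) face; it never moves, and carries a blue lab jack (150 x 150 mm, its platform reaching 222 mm above the table) with a round glass flask on it; origin at the centre of its underside. Pass in front of it, not over it
Not all that is in view belongs to the job. What is shaped like the round_blank but purple is not meant.

How it is judged:
On the way, in this order (a step that is already met when the one before it is completed fails the run):
1. the round blank lies in the round cavity, let go (horizontal distance between round_blank and round_cavity below 0.004 m and z of round_blank in the frame of round_cavity below 0.002 m and angle between round_blank's own z axis and vertical below 0.06 rad and contact force between the fingers and round_blank below 0.1 N), for 0.2 s.
2. the red roller's arm is pushed past its click and held, the blue one being at rest ((value of joint red_arm above 0.45 rad or value of joint red_arm below -0.45 rad) and value of joint blue_arm between -0.12 and 0.12 rad), for 0.3 s.
3. the red roller's arm is let go and back upright (value of joint red_arm between -0.12 and 0.12 rad), for 0.2 s.
4. the blue roller's arm is pushed past its click and held, the red one being at rest (all of step 3 and (value of joint blue_arm above 0.45 rad or value of joint blue_arm below -0.45 rad)), for 0.3 s.
At the end, for the whole second after the job is handed in: the round blank lies still in the round cavity (within 4 mm of its centre, under 2 mm off its floor, tilted under 0.06 rad) and both arms are back upright (within 0.12 rad) (all of step 3 and horizontal distance between round_blank and round_cavity below 0.004 m and z of round_blank in the frame of round_cavity below 0.002 m and angle between round_blank's own z axis and vertical below 0.06 rad and value of joint blue_arm between -0.12 and 0.12 rad and linear speed of round_blank below 0.02 m/s); the robot touches nothing.
It fails at once if a switch is tripped while the round blank is not in the round cavity (((value of joint red_arm above 0.45 rad or value of joint red_arm below -0.45 rad) or (value of joint blue_arm above 0.45 rad or value of joint blue_arm below -0.45 rad)) and not (horizontal distance between round_blank and round_cavity below 0.004 m and z of round_blank in the frame of round_cavity below 0.002 m and angle between round_blank's own z axis and vertical below 0.06 rad)).
It fails at once if an arm is forced past 0.95 rad (value of joint any of red_arm, blue_arm above 0.95 rad or value of joint any of red_arm, blue_arm below -0.95 rad).
It fails at once if a bystander is moved by more than 25 mm or tipped by more than 0.35 rad (distance of any of amber_bottle, conical_flask, stopper, grease_jar, vial_near, beaker, square_blank from where it was at the start of the episode above 0.025 m or angle between any of amber_bottle, conical_flask, stopper, grease_jar, vial_near, beaker, square_blank's own z axis and vertical above 0.35 rad).
It also fails if it takes over 64 s, if anything falls off the work surface, if the arm or the gripper's body presses on something with over 40 N, if the wrist force passes 120 N, or if a joint passes its speed limit or range.

ROBOT

A 6-joint arm with a two-finger parallel gripper is mounted at the origin on a cart in front of the work surface, level with it; the furniture and walls round the work are solid. World frame = base frame: x ahead of the robot, y to its left, z up, the work surface at z = 0. Lengths are in m, angles in rad, forces in N, time in s.
With the tool pointing down it reaches from about 0.3 to 0.775 m from the base axis. Payload 14.6 kg.
Tool frame: the origin (TCP) lies between the finger pads; the fingertips stand ctrl.tip_extent ahead of it and the grasp point (between the pads) lies 3 mm ahead of it (ctrl.tip_extent is the distance from the TCP to the fingertips, in m); z points along the fingers, y is the line along which they close (so a half turn about z gives the same grasp; the last joint's range is limited). The gripper opens to 94 mm and grips with 3 to 60 N. Pads are 16 mm wide; open, the fingers measure 119 mm over their backs; the gripper's body (75 mm by 177 mm) begins 78 mm behind the grasp point.
Start: joints at [1.173, 0.3, 1.521, -0, 1.321, -0.067], TCP at [0.179, 0.52, 0.227] pointing down, gripper open.
Joint ranges: [-3.03, 3.03], [-0.79, 2.21], [0.23, 2.52], [-1.04, 4.18], [0, 3.07], [-2.55, 2.55]. Speed limits (rad/s): [2.22, 2.22, 2.57, 3.14, 3.14, 3.14].

INTERFACE

Orientations are given as [roll, pitch, yaw] about the fixed x, y, z axes, in that order (R = Rz(yaw) Ry(pitch) Rx(roll)).
In Python, from station import ctrl, eyes gives the robot as it stands. The module is installed in compiled form; this text tells all that it offers.
- The arm moves only by the tool drive_effector, called after "Request:" as name(argument=value, ...) on one line, values as JSON. Schema: {"type":"object","properties":{"offsets":{"type":"array","items":{"type":"number"},"minItems":6,"maxItems":60},"aperture":{"type":"number"},"clamp_n":{"type":"number"},"only":{"type":"string"},"quiet":{"type":"boolean"},"lines":{"type":"string"}},"required":["offsets"],"additionalProperties":false}. offsets is one flat list of numbers that holds 1 to 10 rows one after another, with no inner brackets; each row has 6 numbers: dx, dy, dz in shares of the most that a row can go, 1 being 50 mm, then a rotation vector rx, ry, rz in parts of the range, where 1.0 means 2 rad; each row shifts and turns the commanded pose from where the row before left it, along the tool's axes as they then stand; what a row does not reach is not made up. A row lasts 1/10 s, in which the tool goes at most 0.05 m and 0.15 rad, less where a joint would pass 70% of its speed; a pose out of reach is approached as far as the arm can. aperture is the finger opening in m, set as the call begins (left out keeps the last). The fingers move at their own pace and stop on an object; clamp_n is the grip in N (left out, the last holds). Time passes only in rows, so rows that do not move let the fingers close. The tool returns the time, the measured TCP pose, the force, the opening and the grip force at its end. only (a regular expression) keeps the lines of the reply that match it, lines (a string "A,B") keeps lines A to B, and quiet returns only ok. Shift and turn numbers lie between -1 and 1, and a call with a number outside is refused. Input that does not fit is refused with a message, and nothing moves.
- ctrl.get_obs(): the state, without advancing time (a new reading comes with each control period).
- eyes.camera(name): name is "scene" or "top" or "wrist"; returns a dict with "pixels" (384x512x3 uint8, blue, green, red), "fx", "fy", "cx", "cy" (pixels), "extrinsics" (4x4, takes a point from camera to world coordinates). Camera axes: x right, y up, looking along -z (the intrinsics and any distortion apply to the point x, -y, -z); pixel columns grow to the right and rows downward; lengths in m; the calibration is good to about 2 mm. A picture is of the moment at which its call begins. There is no depth.
- ctrl.hand_in(): hands the job in; it is judged then, once.
The state is a dict: "time_s": time; "qpos": joint angles; "joint_vel": joint speeds; "tau": joint torques, N m; "ee_pos": TCP position; "eef_rot": TCP orientation; "force": force on the tool from outside, world axes, zero at the start; "moment": the same for the moment, N m; "grip_width": finger opening in m; "grip_force": force on a finger pad.
Only numpy, scipy, OpenCV 4.12 (cv2) and the standard library are available. Lean on these libraries where they do the work, as an engineer would, in place of code of your own. Each camera call takes 0.05 s, during which the arm holds its last target. There are 200 camera calls.

## Working session

There is one attempt and no reset: what is moved stays moved. The work goes in short steps, Python scripts to look and compute and a tool call to move; the robot and the scene stay as the last step left them, time stands still between calls to the robot, and variables do not carry over. Pictures are saved under pics/ and viewed, at most 13 in all, crops included, and the job is handed in when it is done.

```bash
mkdir -p pics
```

Run:
```python
from station import ctrl, eyes
import cv2,pickle,numpy as np
d={}
for n in ("scene","top","wrist"):
    d[n]=eyes.camera(n); cv2.imwrite(f"pics/{n}0.png",d[n]["pixels"])
    print(n,{k:np.round(v,3).tolist() for k,v in d[n].items() if k!="pixels"})
pickle.dump(d,open("d0.pkl","wb"))
print(ctrl.get_obs(),ctrl.tip_extent)
```

```text
scene {'fx': 360.791, 'fy': 360.791, 'cx': 251.179, 'cy': 186.026, 'extrinsics': [[0.702, 0.342, -0.624, -0.007], [-0.711, 0.36, -0.603, -0.537], [0.019, 0.868, 0.496, 0.537], [0.0, 0.0, 0.0, 1.0]]}
top {'fx': 352.063, 'fy': 352.063, 'cx': 251.952, 'cy': 199.148, 'extrinsics': [[0.001, 0.992, -0.124, 0.422], [-1.0, -0.0, -0.011, -0.001], [-0.011, 0.124, 0.992, 1.032], [0.0, 0.0, 0.0, 1.0]]}
wrist {'fx': 288.127, 'fy': 288.127, 'cx': 264.83, 'cy': 194.778, 'extrinsics': [[0.324, -0.916, -0.237, 0.11], [0.946, 0.314, 0.081, 0.544], [0.0, -0.251, 0.968, 0.383], [0.0, 0.0, 0.0, 1.0]]}
{'time_s': 0.15, 'qpos': array([ 1.17340098e+00,  3.00363101e-01,  1.52141233e+00,  2.96571827e-05,
        1.32068906e+00, -6.66053273e-02]), 'joint_vel': array([ 2.79757646e-05, -5.50303949e-04, -2.73080721e-03, -9.66364106e-04,
        3.15722390e-04,  6.74957436e-04]), 'tau': array([-1.15374201e-03, -5.31949532e+01, -3.52822852e+01,  7.08257197e-02,
        2.35182216e-02, -9.98855808e-05]), 'ee_pos': array([0.17856833, 0.52002759, 0.22701695]), 'eef_rot': array([-3.14072466e+00, -8.66906029e-05,  2.81079524e+00]), 'force': array([ 0.88584344, -0.20539846, -0.67582929]), 'moment': array([0.01178652, 0.01815408, 0.0013957 ]), 'grip_force': 0.0, 'grip_width': 0.09391041660696288} 0.022
```

View pics/top0.png

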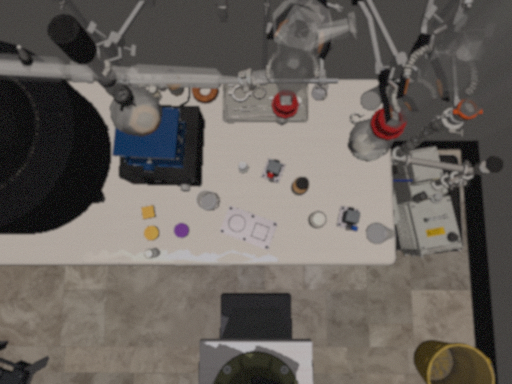

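View pics/scene0.png

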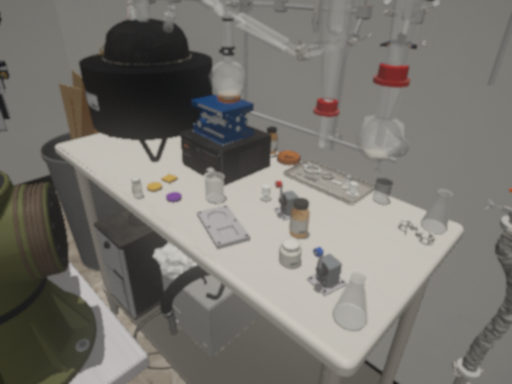

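Top view: round brass at (151,233), square brass at (148,212), vial at (152,253), purple disc at (181,230) (a decoy). The die plate is around (248,228), with the round cavity at (237,223) and the square one at (260,232). The red roller is at (271,175) and the blue roller at (354,228). The scene view agrees: round brass at (154,187), square at (170,179), purple at (174,197).

Candidates for the round blank: brass disc at top (151,233), purple disc (181,230), brass square (148,212), and the orange ring at the back (205,92). I choose (151,233).

Create h.py:
```python
import cv2,pickle,numpy as np
from scipy.spatial.transform import Rotation as Ro
def ray(c,p):
    E=c["extrinsics"]; d=np.array([(p[0]-c["cx"])/c["fx"],-(p[1]-c["cy"])/c["fy"],-1.])
    return E[:3,3],E[:3,:3]@d
def onz(c,p,z):
    o,d=ray(c,p); return o+d*(z-o[2])/d[2]
def tri(c1,p1,c2,p2):
    A=np.zeros((3,3));b=np.zeros(3);L=[]
    for c,p in((c1,p1),(c2,p2)):
        o,d=ray(c,p);d=d/np.linalg.norm(d);M=np.eye(3)-np.outer(d,d);A+=M;b+=M@o;L.append((o,M))
    x=np.linalg.solve(A,b); return x,max(np.linalg.norm(M@(x-o)) for o,M in L)
def proj(c,X):
    E=c["extrinsics"];q=E[:3,:3].T@(np.asarray(X)-E[:3,3]);return c["cx"]-c["fx"]*q[0]/q[2],c["cy"]+c["fy"]*q[1]/q[2]
def blobs(im,lo,hi,amin=6):
    m=cv2.inRange(cv2.cvtColor(im,cv2.COLOR_BGR2HSV),lo,hi)
    n,l,s,ce=cv2.connectedComponentsWithStats(m)
    return [(ce[i].round(1).tolist(),s[i].tolist()) for i in range(1,n) if s[i][4]>=amin]
COL=dict(brass=((15,120,90),(30,255,255)),purple=((130,80,40),(160,255,255)),blue=((110,120,40),(128,255,255)),red=((0,140,60),(8,255,255)))
def toolrel(obs,X):
    "world displacement to X in tool axes"
    R=Ro.from_euler('xyz',obs["eef_rot"]); return R.inv().apply(np.asarray(X)-obs["ee_pos"])
```

Run:
```python
from h import *
d=pickle.load(open("d0.pkl","rb"));t,s=d["top"],d["scene"]
for k,(lo,hi) in COL.items():
    for n,c in(("top",t),("scene",s)): print(k,n,[b for b in blobs(c["pixels"],lo,hi) if b[1][4]<400])
print("onz")
for n,p,z in(("blank",(151,233),.01),("sq",(148,212),.01),("vial",(152,253),.05),("cav",(237,223),.012),("sqc",(260,232),.012),("rr",(271,175),.095),("rbody",(274,165),.058),("br",(354,228),.095),("bbody",(350,215),.058),("beaker",(207,200),.07),("amber",(300,186),.093),("stopper",(243,168),.04),("flask",(378,233),.02),("jar",(317,219),.05),("tabfront",(250,262),0),("ctrlFront",(165,185),.122),):
    print(n,onz(t,p,z).round(3))
a=cv2.resize(t["pixels"][150:270,130:390],None,fx=3,fy=3,interpolation=cv2.INTER_CUBIC)
cv2.imwrite("pics/c1.png",np.clip(a*1.3,0,255).astype(np.uint8))
```

```text
brass top [([297.3, 188.2], [293, 183, 11, 9, 23]), ([147.9, 211.8], [142, 206, 13, 12, 120]), ([151.0, 232.5], [145, 226, 13, 14, 143]), ([435.2, 231.5], [426, 227, 19, 10, 120]), ([444.0, 363.5], [440, 359, 8, 10, 27])]
brass scene [([169.1, 178.1], [164, 176, 11, 6, 43]), ([153.9, 186.4], [148, 184, 13, 6, 62])]
purple top [([181.1, 229.9], [175, 224, 13, 13, 141])]
purple scene [([173.3, 196.4], [167, 193, 13, 8, 81])]
blue top [([155.0, 131.3], [153, 129, 5, 5, 7]), ([173.3, 164.5], [171, 163, 5, 4, 6]), ([400.0, 180.0], [394, 180, 13, 1, 13]), ([354.7, 228.3], [353, 227, 4, 3, 6])]
blue scene [([318.8, 250.2], [317, 249, 4, 4, 13])]
red top [([284.3, 107.0], [272, 94, 26, 24, 239]), ([462.5, 112.6], [453, 102, 24, 18, 94]), ([385.0, 126.6], [371, 109, 35, 31, 340]), ([480.5, 111.6], [479, 110, 4, 4, 11]), ([270.0, 174.9], [268, 172, 6, 6, 21])]
red scene [([326.3, 107.1], [318, 99, 19, 16, 217]), ([278.9, 183.3], [278, 182, 3, 4, 9])]
onz
blank [0.452 0.303 0.01 ]
sq [0.513 0.314 0.01 ]
vial [0.395 0.286 0.05 ]
cav [0.481 0.053 0.012]
sqc [ 0.455 -0.013  0.012]
rr [ 0.606 -0.042  0.095]
rbody [ 0.642 -0.052  0.058]
br [ 0.463 -0.261  0.095]
bbody [ 0.5   -0.262  0.058]
beaker [0.541 0.134 0.07 ]
amber [ 0.576 -0.12   0.093]
stopper [0.637 0.036 0.04 ]
flask [ 0.452 -0.35   0.02 ]
jar [ 0.49  -0.172  0.05 ]
tabfront [0.369 0.016 0.   ]
ctrlFront [0.574 0.237 0.122]
```

View pics/c1.png

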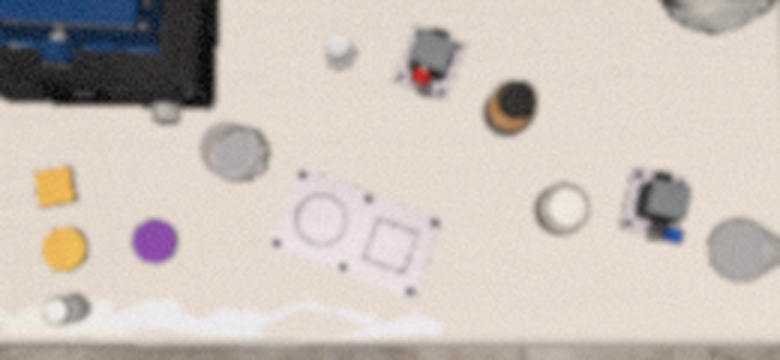

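The crop shows the round brass disc at (64,249), with the square at (54,187) above it and the vial at (62,308) below. Purple is at (155,241). I'll grip the round one along world y, with an approach yaw of about 3.3.

The manual's scale: shifts go in shares of 50 mm and turns go in shares of 2 rad. Converting my numbers, -0.033 m is -0.66, -0.0117 m is -0.234.

Request:
drive_effector(offsets=[-0.66, -0.234, 0, 0, 0, 0, -0.66, -0.234, 0, 0, 0, 0, -0.66, -0.234, 0, 0, 0, 0, -0.66, -0.234, 0, 0, 0, 0, -0.66, -0.234, 0, 0, 0, 0, -0.66, -0.234, 0, 0, 0, 0, -0.66, -0.234, 0, 0, 0, 0, -0.66, -0.234, 0, 0, 0, 0, -0.66, -0.234, 0, 0, 0, 0, -0.66, -0.234, 0, 0, 0, 0], aperture=0.07)

```text
time_s: 1.15
ee_pos: [0.4537, 0.3012, 0.2273]
eef_rot: [-3.141, -0.0, 2.811]
force: [-0.2, 0.4, -0.4]
grip_width: 0.0703
grip_force: 0.0
```

Request:
drive_effector(offsets=[0, 0, 0, 0, 0, -0.06, 0, 0, 0, 0, 0, -0.06, 0, 0, 0, 0, 0, -0.06, 0, 0, 0, 0, 0, -0.06, 0, 0, 0, 0, 0, 0, 0, 0, 0, 0, 0, 0])

```text
time_s: 1.75
ee_pos: [0.4527, 0.3023, 0.2273]
eef_rot: [-3.141, -0.0, -2.996]
force: [0.7, -1.1, -0.2]
grip_width: 0.0698
grip_force: 0.0
```

Run:
```python
from h import *
from station import ctrl,eyes
c=eyes.camera("wrist");pickle.dump(c,open("w1.pkl","wb"));cv2.imwrite("pics/w1.png",c["pixels"])
d=pickle.load(open("d0.pkl","rb"));o=ctrl.get_obs();print(o["ee_pos"],o["eef_rot"])
for b in blobs(c["pixels"],*COL["brass"],30): print(b,onz(c,b[0],.01).round(4))
b=[b for b in blobs(c["pixels"],*COL["brass"],200)]
for q in b:
  for p in ((151,232.5),(147.9,211.8)): print(q[0],p,[np.round(v,4) for v in tri(c,q[0],d["top"],p)])
```

```text
[0.45270221 0.30232951 0.22735361] [-3.14154070e+00 -1.50292799e-04 -2.99572457e+00]
([265.7, 177.1], [250, 161, 33, 33, 825]) [0.453  0.3037 0.01  ]
([267.7, 221.0], [255, 209, 26, 25, 619]) [0.5132 0.3154 0.01  ]
([119.9, 309.6], [116, 281, 13, 55, 226]) [0.6838 0.1177 0.01  ]
([410.1, 311.8], [404, 283, 11, 53, 206]) [0.6247 0.548  0.01  ]
([341.0, 358.0], [318, 357, 48, 2, 49]) [0.7219 0.4632 0.01  ]
([280.5, 358.0], [266, 358, 30, 1, 30]) [0.7356 0.369  0.01  ]
[265.7, 177.1] (151, 232.5) [array([0.4533, 0.3037, 0.0078]), np.float64(0.0002)]
[265.7, 177.1] (147.9, 211.8) [array([ 0.4895,  0.3155, -0.0325]), np.float64(0.0296)]
[267.7, 221.0] (151, 232.5) [array([0.4626, 0.2913, 0.1127]), np.float64(0.0219)]
[267.7, 221.0] (147.9, 211.8) [array([0.5138, 0.3153, 0.0076]), np.float64(0.0004)]
[119.9, 309.6] (151, 232.5) [array([0.4547, 0.2341, 0.278 ]), np.float64(0.014)]
[119.9, 309.6] (147.9, 211.8) [array([0.4881, 0.2349, 0.2568]), np.float64(0.0045)]
[410.1, 311.8] (151, 232.5) [array([0.4135, 0.2479, 0.3662]), np.float64(0.0568)]
[410.1, 311.8] (147.9, 211.8) [array([0.452 , 0.2765, 0.3162]), np.float64(0.0646)]
```

View pics/w1.png

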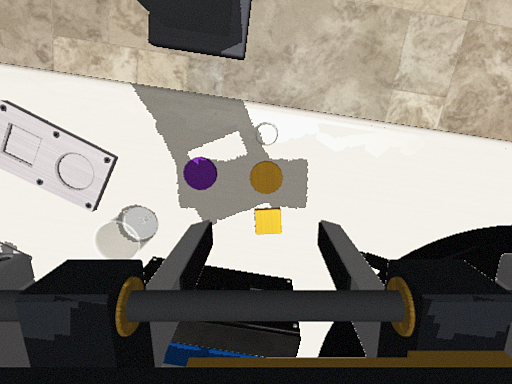

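The wrist view shows the round brass at (266,177), square at (268,221), vial at (265,133) and purple at (200,173). Both views give the blank at (0.453, 0.304), with its top about 8-10 mm up.

Scaled: 0.04 m is 0.8, 0.0014 m is 0.028.

Request:
drive_effector(offsets=[0, 0.028, 0.8, 0, 0, 0, 0, 0, 0.8, 0, 0, 0, 0, 0, 0.8, 0, 0, 0, 0, 0, 0.8, 0, 0, 0, 0, 0, 0.5, 0, 0, 0, 0, 0, 0.28, 0, 0, 0, 0, 0, 0, 0, 0, 0, 0, 0, 0, 0, 0, 0], aperture=0.07, clamp_n=15)

```text
time_s: 2.6
ee_pos: [0.4531, 0.304, 0.0295]
eef_rot: [3.141, 0.001, -2.993]
force: [0.1, -0.5, -0.4]
grip_width: 0.0697
grip_force: 0.0
```

Request:
drive_effector(offsets=[0, 0, 0, 0, 0, 0, 0, 0, 0, 0, 0, 0, 0, 0, 0, 0, 0, 0, 0, 0, 0, 0, 0, 0, 0, 0, 0, 0, 0, 0, 0, 0, 0, 0, 0, 0, 0, 0, 0, 0, 0, 0], aperture=0.03, clamp_n=15)

```text
time_s: 3.3
ee_pos: [0.4527, 0.3038, 0.0288]
eef_rot: [3.141, 0.001, -2.992]
force: [-1.2, -0.4, 6.3]
grip_width: 0.0419
grip_force: 15.0
```

Scaled: -0.04 m is -0.8, -0.02 m is -0.4.

Request:
drive_effector(offsets=[0, 0, -0.4, 0, 0, 0, 0, 0, -0.8, 0, 0, 0, 0, 0, -0.8, 0, 0, 0, 0, 0, 0, 0, 0, 0, 0, 0, 0, 0, 0, 0])

```text
time_s: 3.8
ee_pos: [0.4526, 0.3038, 0.1286]
eef_rot: [3.141, 0.001, -2.992]
force: [0.2, -0.7, -1.8]
grip_width: 0.0412
grip_force: 15.0
```

Run:
```python
from h import *
from station import ctrl,eyes
c=eyes.camera("wrist");pickle.dump(c,open("w2.pkl","wb"))
o=ctrl.get_obs();print(o["ee_pos"],o["force"])
for b in blobs(c["pixels"],*COL["brass"],60): print(b)
R=Ro.from_euler('xyz',o["eef_rot"]);print(proj(c,o["ee_pos"]+R.apply([0,0,.02])))
cv2.imwrite("pics/w2.png",c["pixels"])
```

```text
[0.45214074 0.30347662 0.12754616] [ 0.10018316 -0.03493786 -0.77447964]
([265.0, 235.7], [233, 203, 64, 67, 3321])
([176.4, 311.0], [173, 282, 9, 54, 192])
([353.1, 311.1], [348, 282, 9, 54, 188])
(np.float64(264.56963851494135), np.float64(232.63277145939009))
```

View pics/w2.png

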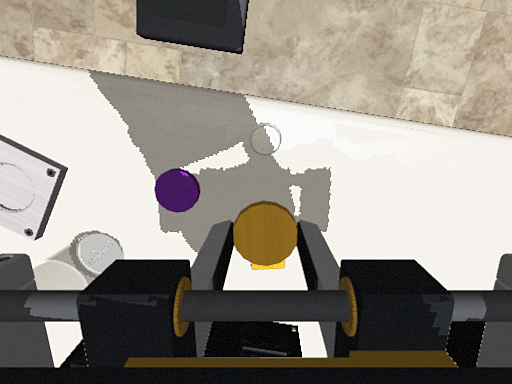

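The disc is held level between the pads at (265,236). Vial and square stand undisturbed at (266,138) and (266,266). Next I go beside the cavity for a closer look.

Scaled: -0.0315 m is -0.63, -0.03 m is -0.6.

Request:
drive_effector(offsets=[0, 0, -0.6, 0, 0, 0, -0.1, -0.63, 0, 0, 0, 0, -0.1, -0.63, 0, 0, 0, 0, -0.1, -0.63, 0, 0, 0, 0, -0.1, -0.63, 0, 0, 0, 0, -0.1, -0.63, 0, 0, 0, 0, -0.1, -0.63, 0, 0, 0, 0, -0.1, -0.63, 0, 0, 0, 0, -0.1, -0.63, 0, 0, 0, 0, 0, 0, 0, 0, 0, 0])

```text
time_s: 4.85
ee_pos: [0.5296, 0.0577, 0.1567]
eef_rot: [-3.141, -0.003, -2.996]
force: [-0.1, 0.4, -0.9]
grip_width: 0.0418
grip_force: 15.0
```

Request:
drive_effector(offsets=[0, 0, 0, 0, 0, 0, 0, 0, 0, 0, 0, 0])

```text
time_s: 5.05
ee_pos: [0.529, 0.0613, 0.1576]
eef_rot: [3.141, -0.001, -2.992]
force: [-0.4, 1.0, -0.4]
grip_width: 0.0414
grip_force: 15.0
```

Run:
```python
from h import *
from station import ctrl,eyes
c=eyes.camera("wrist");pickle.dump(c,open("w3.pkl","wb"))
o=ctrl.get_obs();print(o["ee_pos"],o["eef_rot"],o["grip_width"])
print(proj(c,(.481,.053,.012)))
cv2.imwrite("pics/w3.png",c["pixels"])
```

```text
[0.52911937 0.06141335 0.15787967] [ 3.14135612e+00 -9.94045762e-04 -2.99132484e+00] 0.04196090018153256
(np.float64(263.73177431567774), np.float64(143.76574095023307))
```

View pics/w3.png

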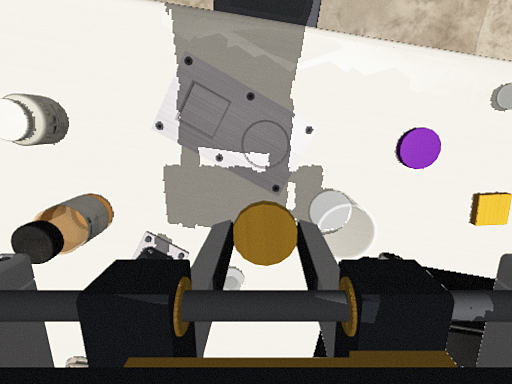

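The wrist view shows the round cavity rim at about (266,144) and the six plate screws at (188,60), (250,96), (309,130), (160,126), (220,158), (276,188).

Add to h.py:
```python
def dark(c,p,r=5):
    g=cv2.cvtColor(c["pixels"],cv2.COLOR_BGR2GRAY).astype(float);x,y=map(int,p);w=g[y-r:y+r+1,x-r:x+r+1]
    k=np.clip(np.median(w)-25-w,0,None);Y,X=np.mgrid[y-r:y+r+1,x-r:x+r+1];return np.array([(k*X).sum(),(k*Y).sum()])/k.sum()
```

Run:
```python
from h import *
w1=pickle.load(open("w1.pkl","rb"));w3=pickle.load(open("w3.pkl","rb"))
P3=[dark(w3,p) for p in((188,60),(250,96),(309,130),(160,126),(220,158),(276,188))]
P1=[None,dark(w1,(55,131)),dark(w1,(113,159)),None,dark(w1,(39,182)),dark(w1,(97,206))]
for a,b in zip(P1,P3):
    if a is not None: print(a.round(1),b.round(1),[np.round(v,4) for v in tri(w1,a,w3,b)])
S=np.array([onz(w3,p,.012) for p in P3]);print(S.round(4))
ctr=S.mean(0); y=(S[[2,5]].mean(0)-S[[0,3]].mean(0))[:2];print("len",np.linalg.norm(y));y/=np.linalg.norm(y)
print("centre",ctr,"yaw",np.arctan2(-y[0],y[1]),"cavity",ctr[:2]+.036*y)
g=cv2.cvtColor(w3["pixels"],cv2.COLOR_BGR2GRAY)[100:190,215:320]
h=cv2.HoughCircles(cv2.GaussianBlur(g,(3,3),0),cv2.HOUGH_GRADIENT,1.5,30,param1=60,param2=15,minRadius=20,maxRadius=28)
if h is not None:
  for q in h[0][:3]: p=q[:2]+[215,100];print(p,q[2],onz(w3,p,.012).round(4))
```

```text
[ 56.2 131.3] [250.1  96. ] [array([0.4349, 0.0319, 0.0083]), np.float64(0.0015)]
[112.9 158.8] [308.7 129.7] [array([ 0.4602,  0.0984, -0.0011]), np.float64(0.0001)]
[ 39.3 181.6] [219.  157.4] [array([0.5023, 0.0086, 0.0105]), np.float64(0.0001)]
[ 95.8 205.5] [275.4 187.9] [array([ 0.53  ,  0.0738, -0.0046]), np.float64(0.0007)]
[[ 0.4134 -0.0311  0.012 ]
 [ 0.4366  0.0326  0.012 ]
 [ 0.4601  0.0964  0.012 ]
 [ 0.4788 -0.0552  0.012 ]
 [ 0.5019  0.0087  0.012 ]
 [ 0.5256  0.0724  0.012 ]]
len 0.13582915493880063
centre [0.46940074 0.02064145 0.012     ] yaw -0.3509510065309131 cavity [0.48177721 0.05444711]
[265.25 142.75] 23.75 [0.4797 0.0544 0.012 ]
```

Scaled: 0.03 m is 0.6, 0.0003 m is 0.006.

Request:
drive_effector(offsets=[0.48, 0, 0, 0, 0, 0, 0.48, 0.006, 0, 0, 0, 0, 0, 0, 0.6, 0, 0, 0, 0, 0, 0.6, 0, 0, 0, 0, 0, 0.6, 0, 0, 0, 0, 0, 0, 0, 0, 0, 0, 0, 0, 0, 0, 0, 0, 0, 0, 0, 0, 0])

```text
time_s: 5.9
ee_pos: [0.4828, 0.054, 0.07]
eef_rot: [-3.141, 0.002, -2.992]
force: [0.1, 0.3, 0.4]
grip_width: 0.0419
grip_force: 15.0
```

Run:
```python
from h import *
from station import ctrl,eyes
c=eyes.camera("wrist");pickle.dump(c,open("w4.pkl","wb"))
o=ctrl.get_obs();print(o["ee_pos"],o["eef_rot"],o["grip_width"])
print([b for b in blobs(c["pixels"],*COL["brass"],600)])
R=Ro.from_euler('xyz',o["eef_rot"]);a=np.linspace(0,2*np.pi,73)
pts=np.array([proj(c,o["ee_pos"]+R.apply([.022*np.cos(t),.022*np.sin(t),.0188])) for t in a]);print("top face x,y",pts.min(0),pts.max(0))
pts=np.array([proj(c,o["ee_pos"]+R.apply([.022*np.cos(t),.022*np.sin(t),.0288])) for t in a]);print("bottom",pts.min(0),pts.max(0))
print("to cavity (tool)",toolrel(o,(.4815,.0545,.035)))
```

```text
[0.48279909 0.05388492 0.06996945] [-3.14130408e+00  2.34000938e-03 -2.99197444e+00] 0.041952245245768745
[([264.8, 234.1], [233, 202, 64, 64, 3180])]
top face x,y [230.98967618 202.22454899] [298.46808449 265.24738458]
bottom [232.62848071 198.08009636] [296.80074867 258.32468258]
to cavity (tool) [0.00127472 0.00081194 0.03496633]
```

Scaled: 0.015 m is 0.3, 0.0013 m is 0.026.

Request:
drive_effector(offsets=[0.026, 0.014, 0, 0, 0, 0, 0, 0, 0.3, 0, 0, 0, 0, 0, 0.2, 0, 0, 0, 0, 0, 0.08, 0, 0, 0, 0, 0, 0.06, 0, 0, 0, 0, 0, 0, 0, 0, 0, 0, 0, 0, 0, 0, 0, 0, 0, 0, 0, 0, 0])

```text
time_s: 6.75
ee_pos: [0.4808, 0.0541, 0.0368]
eef_rot: [-3.142, 0.001, -2.992]
force: [0.2, -0.9, -0.0]
grip_width: 0.0417
grip_force: 15.0
```

```bash
python3 -c "
from h import *
from station import ctrl
o=ctrl.get_obs();print(o['ee_pos'],o['force'],toolrel(o,(.4815,.0545,.0355)))"
```

```text
[0.48083451 0.05414111 0.03675979] [ 0.22293863 -0.87684329 -0.03171236] [-0.00071079  0.00025603  0.00126014]
```

Scaled: 0.001 m is 0.02, -0.0006 m is -0.012.

Request:
drive_effector(offsets=[-0.012, 0, 0.02, 0, 0, 0, 0, 0, 0, 0, 0, 0, 0, 0, 0, 0, 0, 0])

```text
time_s: 7.05
ee_pos: [0.4814, 0.0542, 0.0358]
eef_rot: [-3.142, 0.0, -2.992]
force: [-2.3, -0.3, 5.0]
grip_width: 0.0416
grip_force: 15.0
```

Request:
drive_effector(offsets=[0, 0, 0, 0, 0, 0, 0, 0, 0, 0, 0, 0, 0, 0, 0, 0, 0, 0, 0, 0, 0, 0, 0, 0, 0, 0, 0, 0, 0, 0], aperture=0.07)

```text
time_s: 7.55
ee_pos: [0.4812, 0.0542, 0.0354]
eef_rot: [-3.142, -0.0, -2.992]
force: [-0.2, -0.0, -0.0]
grip_width: 0.0697
grip_force: 0.0
```

Request:
drive_effector(offsets=[0, 0, -0.6, 0, 0, 0, 0, 0, -0.9, 0, 0, 0, -0.4, 0, -0.9, 0, 0, 0, -0.6, 0, 0, 0, 0, 0, 0, 0, 0, 0, 0, 0, 0, 0, 0, 0, 0, 0])

```text
time_s: 8.15
ee_pos: [0.5303, 0.0616, 0.1548]
eef_rot: [3.141, -0.001, -2.992]
force: [-0.1, 0.5, -0.1]
grip_width: 0.0704
grip_force: 0.0
```

Run:
```python
from h import *
from station import ctrl,eyes
c=eyes.camera("wrist");pickle.dump(c,open("w5.pkl","wb"))
o=ctrl.get_obs();print(o["ee_pos"],o["eef_rot"])
for b in blobs(c["pixels"],*COL["brass"],400): print(b,onz(c,b[0],.017).round(4))
S=cv2.resize(c["pixels"],None,fx=1.5,fy=1.5,interpolation=cv2.INTER_CUBIC)[:560]
cv2.imwrite("pics/w5.png",S)
```

```text
[0.52990869 0.06159166 0.15466801] [ 3.14145387e+00 -1.66718339e-03 -2.99232930e+00]
([264.7, 144.4], [244, 123, 43, 44, 1430]) [0.4821 0.0544 0.017 ]
([494.5, 208.7], [477, 193, 35, 32, 997]) [0.5127 0.3076 0.017 ]
([64.1, 224.7], [34, 206, 52, 46, 874]) [ 0.5995 -0.1477  0.017 ]
```

View pics/w5.png

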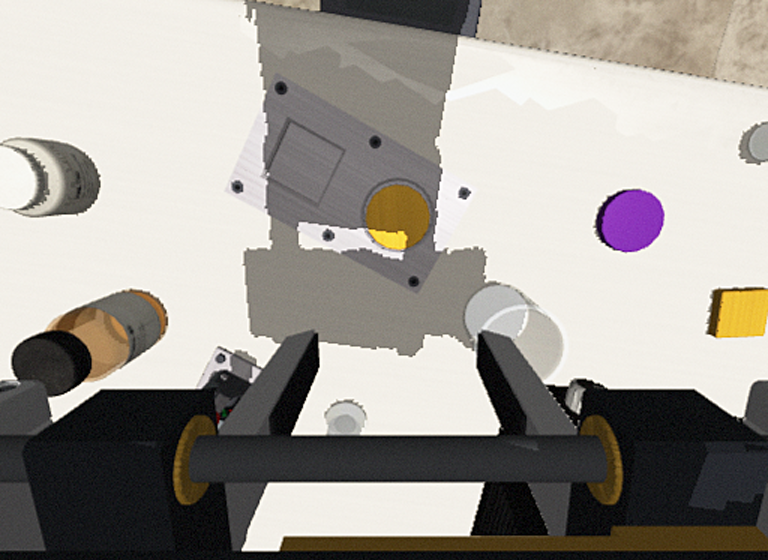

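The blank sits concentric in the round cavity at (397,215), and its centre measures (0.482, 0.054). Next, the red switch.

Scaled: -0.0234 m is -0.468, -0.0208 m is -0.416.

Request:
drive_effector(offsets=[-0.416, -0.468, -0.12, 0, 0, 0, -0.416, -0.468, -0.12, 0, 0, 0, -0.416, -0.468, -0.12, 0, 0, 0, -0.416, -0.468, -0.12, 0, 0, 0, -0.416, -0.468, -0.12, 0, 0, 0, 0, 0, 0, 0, 0, 0, 0, 0, 0, 0, 0, 0, 0, 0, 0, 0, 0, 0, 0, 0, 0, 0, 0, 0], aperture=0)

```text
time_s: 9.1
ee_pos: [0.6503, -0.0379, 0.1854]
eef_rot: [3.141, -0.0, -2.992]
force: [0.2, 0.5, -0.9]
grip_width: 0.0021
grip_force: 0.0
```

Run:
```python
from h import *
from station import ctrl,eyes
c=eyes.camera("wrist");pickle.dump(c,open("w6.pkl","wb"))
o=ctrl.get_obs();print(o["ee_pos"],o["eef_rot"],o["grip_width"])
for b in blobs(c["pixels"],*COL["red"],30): print(b,onz(c,b[0],.095).round(4))
d=pickle.load(open("d0.pkl","rb"));t,s=d["top"],d["scene"]
print(tri(t,(270,174.9),s,(278.9,183.3)),tri(t,(354.7,228.3),s,(318.8,250.2)))
cv2.imwrite("pics/w6.png",c["pixels"])
```

```text
[ 0.6504462  -0.03794491  0.18554379] [ 3.14153244e+00 -1.33051116e-04 -2.99163530e+00] 0.0009332628258089615
([270.6, 154.5], [259, 144, 24, 21, 280]) [ 0.6062 -0.0395  0.095 ]
(array([ 0.60617276, -0.04008876,  0.09742837]), np.float64(0.0009419901950111455)) (array([ 0.46247179, -0.26240298,  0.09987534]), np.float64(0.001083250391326036))
```

View pics/w6.png

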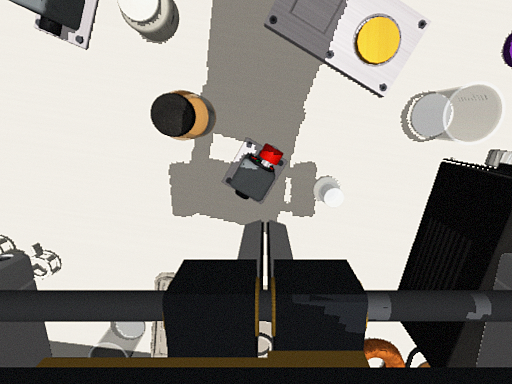

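The wrist view shows the red roller at (270,154) with its body at (252,180). The foot screws are at (250,143) and (229,180). Amber bottle is at (180,115), stopper at (328,190).

Run:
```python
from h import *
c=pickle.load(open("w6.pkl","rb"))
g=cv2.cvtColor(c["pixels"],cv2.COLOR_BGR2GRAY)
a=cv2.resize(c["pixels"][125:215,205:345],None,fx=5,fy=5,interpolation=cv2.INTER_CUBIC);cv2.imwrite("pics/w6c.png",a)
p,q=onz(c,(250,143),.006),onz(c,(229,180),.006);v=(q-p)[:2];print(p,q,np.linalg.norm(v),"yaw",np.arctan2(v[1],v[0]))
m=blobs(c["pixels"],*COL["red"],30)[0]
M=cv2.inRange(cv2.cvtColor(c["pixels"],cv2.COLOR_BGR2HSV),*COL["red"]);
ct=max(cv2.findContours(M[100:200],0,1)[0],key=cv2.contourArea);print(cv2.minAreaRect(ct))
```

```text
[ 0.60653893 -0.06155636  0.006     ] [ 0.65327556 -0.08027992  0.006     ] 0.050347632339273134 yaw -0.3810394655676802
((270.57550048828125, 54.26416015625), (20.88264274597168, 14.66641616821289), 29.05460548400879)
```

View pics/w6c.png

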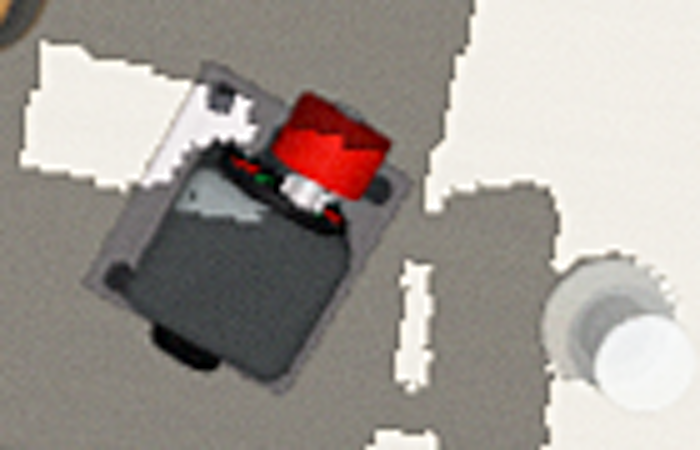

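The crop shows the roller at (330,145) and foot screws at (220,95), (118,277), (380,190). That gives a switch yaw of about -0.37. I'll turn the tool so its y lies along the switch's y and approach from the stopper side.

Scaled: 0.0226 m is 0.452, 0.022 m is 0.44, 0.13 rad / 2 = 0.065.

Request:
drive_effector(offsets=[0, 0, 0, 0, 0, 0.065, 0, 0, 0, 0, 0, 0.065, 0, 0, 0, 0, 0, 0.065, 0, 0, 0, 0, 0, 0.065, 0.44, 0.28, 0, 0, 0, 0, 0.452, 0.27, 0, 0, 0, 0, 0, 0, 0, 0, 0, 0, 0, 0, 0, 0, 0, 0], aperture=0)

```text
time_s: 9.95
ee_pos: [0.6192, 0.0036, 0.1859]
eef_rot: [3.142, 0.001, 2.772]
force: [0.9, -0.0, 0.5]
grip_width: 0.0004
grip_force: 0.0
```

```bash
python3 -c "
from h import *
from station import ctrl
o=ctrl.get_obs();print(o['ee_pos'],o['eef_rot'],o['qpos'],toolrel(o,(.6188,.0038,.092)))"
```

```text
[0.61924519 0.00363023 0.18591336] [3.14150485e+00 6.55252265e-04 2.77192752e+00] [-5.32269329e-02  4.87376818e-01  1.35980043e+00 -1.25231708e-04
  1.29376537e+00 -1.25432394e+00] [ 5.37987151e-04 -1.07919206e-05  9.39130272e-02]
```

Down, then advance to about contact (face 23 mm from the roller edge).

Scaled: 0.034 m is 0.68, 0.03 m is 0.6.

Request:
drive_effector(offsets=[0, 0, 0.6, 0, 0, 0, 0, 0, 0.6, 0, 0, 0, 0, 0, 0.68, 0, 0, 0, 0, -0.2, 0, 0, 0, 0, 0, -0.2, 0, 0, 0, 0, 0, 0, 0, 0, 0, 0, 0, 0, 0, 0, 0, 0])

```text
time_s: 10.65
ee_pos: [0.6128, -0.0161, 0.0934]
eef_rot: [3.141, 0.003, 2.77]
force: [0.5, -0.0, 0.5]
grip_width: 0.0004
grip_force: 0.0
```

Request:
drive_effector(offsets=[0, -0.1, 0, 0, 0, 0, 0, -0.1, 0, 0, 0, 0, 0, 0, 0, 0, 0, 0, 0, 0, 0, 0, 0, 0])

```text
time_s: 11.05
ee_pos: [0.6085, -0.0248, 0.0916]
eef_rot: [3.141, 0.0, 2.771]
force: [1.0, 1.0, -0.3]
grip_width: 0.0005
grip_force: 0.4
```

Create look.py:
```python
import sys
from h import *
from station import ctrl,eyes
n,c0=sys.argv[1],sys.argv[2]
R0=np.array(eval(sys.argv[3]));yw=float(sys.argv[4]);ox=np.array([np.cos(yw),np.sin(yw),0]);oy=np.array([-np.sin(yw),np.cos(yw),0])
for cam in("wrist","scene","top"):
    c=eyes.camera(cam);pickle.dump(c,open(f"{n}_{cam}.pkl","wb"));cv2.imwrite(f"pics/{n}_{cam}.png",c["pixels"])
    for a in(-.8,-.6,-.4,-.2,0): 
        pass
    pr={a:np.round(proj(c,R0+oy*.05*np.sin(a)+[0,0,.05*(np.cos(a)-1)]),0).tolist() for a in(-.8,-.6,-.4,-.2,0)}
    x0,y0=pr[0];x1,y1=pr[-.8]
    print(cam,pr,[b for b in blobs(c["pixels"],*COL[c0],3) if np.hypot(b[0][0]-(x0+x1)/2,b[0][1]-(y0+y1)/2)<45 and b[1][4]<600])
o=ctrl.get_obs();print(o["ee_pos"],o["force"],"own y off",(o["ee_pos"]-R0)@oy,"own x off",(o["ee_pos"]-R0)@ox)
```

```bash
python3 look.py r1 red '(.6062,-.0395,.095)' -0.37
```

```text
wrist {-0.8: [185.0, 244.0], -0.6: [194.0, 248.0], -0.4: [207.0, 252.0], -0.2: [223.0, 254.0], 0: [240.0, 255.0]} [([226.8, 249.5], [213, 238, 29, 22, 402])]
scene {-0.8: [285.0, 196.0], -0.6: [283.0, 192.0], -0.4: [282.0, 189.0], -0.2: [280.0, 186.0], 0: [278.0, 184.0]} []
top {-0.8: [282.0, 181.0], -0.6: [280.0, 179.0], -0.4: [277.0, 178.0], -0.2: [273.0, 176.0], 0: [270.0, 175.0]} []
[ 0.608491   -0.02464203  0.09145157] [0.68428967 0.44153502 0.87724563] own y off 0.014680951241219093 own x off -0.0032369042054713826
```

The roller sits at wrist pixel 227, an angle of about -0.16, as predicted. Another 22 mm should bring it to about -0.64.

Scaled: -0.008 m is -0.16, -0.006 m is -0.12.

Request:
drive_effector(offsets=[0, -0.16, 0, 0, 0, 0, 0, -0.16, 0, 0, 0, 0, 0, -0.12, 0, 0, 0, 0, 0, 0, 0, 0, 0, 0, 0, 0, 0, 0, 0, 0, 0, 0, 0, 0, 0, 0, 0, 0, 0, 0, 0, 0])

```text
time_s: 11.9
ee_pos: [0.6001, -0.0454, 0.0913]
eef_rot: [3.141, -0.001, 2.77]
force: [0.1, 5.2, -1.5]
grip_width: 0.0004
grip_force: 2.4
```

```bash
python3 look.py r2 red '(.6062,-.0395,.095)' -0.37
```

```text
wrist {-0.8: [220.0, 245.0], -0.6: [231.0, 249.0], -0.4: [245.0, 252.0], -0.2: [261.0, 255.0], 0: [278.0, 255.0]} [([228.4, 247.1], [216, 234, 27, 26, 469]), ([290.5, 248.2], [290, 247, 2, 3, 4])]
scene {-0.8: [285.0, 196.0], -0.6: [283.0, 192.0], -0.4: [282.0, 189.0], -0.2: [280.0, 186.0], 0: [278.0, 184.0]} []
top {-0.8: [282.0, 181.0], -0.6: [280.0, 179.0], -0.4: [277.0, 178.0], -0.2: [273.0, 176.0], 0: [270.0, 175.0]} []
[ 0.6001184  -0.04539386  0.09127495] [ 0.59060337  5.09146974 -1.21733275] own y off -0.007694204740578811 own x off -0.003538734553770767
```

The arm is at about -0.64 rad with 5 N on it, so it has tripped. I'll hold a little longer, then back off, rise and move to a view of the blue switch.

The manual's scale: shifts go in shares of 50 mm and turns go in shares of 2 rad. Converting my numbers, -0.045 m is -0.9, -0.04 m is -0.8.

Request:
drive_effector(offsets=[0, 0, 0, 0, 0, 0, 0, 0, 0, 0, 0, 0, 0, 0.16, 0, 0, 0, 0, 0, 0.24, 0, 0, 0, 0, 0, 0.4, 0, 0, 0, 0, 0, 0.26, 0, 0, 0, 0, 0, 0, -0.8, 0, 0, 0, 0, 0, -0.9, 0, 0, 0, 0, 0, 0, 0, 0, 0, 0, 0, 0, 0, 0, 0])

```text
time_s: 13.05
ee_pos: [0.62, 0.0044, 0.1772]
eef_rot: [3.141, 0.002, 2.771]
force: [0.8, -0.2, -1.4]
grip_width: 0.0007
grip_force: 0.0
```

```bash
python3 look.py r3 red '(.6062,-.0395,.095)' -0.37
```

```text
wrist {-0.8: [175.0, 205.0], -0.6: [182.0, 207.0], -0.4: [190.0, 208.0], -0.2: [200.0, 209.0], 0: [212.0, 210.0]} [([211.5, 209.8], [202, 200, 20, 19, 282]), ([229.3, 210.8], [227, 210, 5, 3, 6])]
scene {-0.8: [285.0, 196.0], -0.6: [283.0, 192.0], -0.4: [282.0, 189.0], -0.2: [280.0, 186.0], 0: [278.0, 184.0]} []
top {-0.8: [282.0, 181.0], -0.6: [280.0, 179.0], -0.4: [277.0, 178.0], -0.2: [273.0, 176.0], 0: [270.0, 175.0]} []
[0.61923398 0.00426195 0.17501876] [ 0.32379018 -0.15602983 -0.18488486] own y off 0.045513753866756164 own x off -0.0036730633174550113
```

The red arm is back upright. Now the view of the blue switch.

Scaled: -0.034 m is -0.68, -0.005 m is -0.1.

Request:
drive_effector(offsets=[0.02, -0.68, -0.1, 0, 0, 0, 0.02, -0.68, -0.1, 0, 0, 0, 0.02, -0.68, 0, 0, 0, 0, 0.02, -0.68, 0, 0, 0, 0, 0.02, -0.68, 0, 0, 0, 0, 0, -0.68, 0, 0, 0, 0, 0, -0.68, 0, 0, 0, 0, 0, -0.68, 0, 0, 0, 0, 0, -0.64, 0, 0, 0, 0, 0, 0, 0, 0, 0, 0])

```text
time_s: 14.2
ee_pos: [0.5033, -0.28, 0.1852]
eef_rot: [-3.141, -0.002, 2.767]
force: [0.5, 1.4, -0.2]
grip_width: 0.0003
grip_force: 0.0
```

Request:
drive_effector(offsets=[0, 0, 0, 0, 0, 0, 0, 0, 0, 0, 0, 0, 0, 0, 0, 0, 0, 0])

```text
time_s: 14.5
ee_pos: [0.5053, -0.2764, 0.1862]
eef_rot: [3.141, -0.0, 2.772]
force: [1.2, -0.5, 0.5]
grip_width: 0.0004
grip_force: 0.0
```

Run:
```python
from h import *
from station import ctrl,eyes
c=eyes.camera("wrist");pickle.dump(c,open("w7.pkl","wb"))
o=ctrl.get_obs();print(o["ee_pos"],o["eef_rot"])
for b in blobs(c["pixels"],*COL["blue"],20): print(b,onz(c,b[0],.095).round(4))
x,y=map(int,proj(c,(.475,-.262,.06)));print(x,y)
x0,y0=max(x-80,0),max(y-60,0)
print(x0,y0);cv2.imwrite("pics/w7.png",cv2.resize(c["pixels"][y0:y0+120,x0:x0+160],None,fx=5,fy=5,interpolation=cv2.INTER_CUBIC))
```

```text
[ 0.50523482 -0.27651345  0.18630115] [ 3.14151431e+00 -2.55265713e-04  2.77203633e+00]
([262.6, 153.6], [253, 146, 21, 17, 157]) [ 0.4631 -0.2618  0.095 ]
([173.7, 246.9], [166, 243, 17, 9, 57]) [ 0.5139 -0.3704  0.095 ]
267 161
187 101
```

View pics/w7.png

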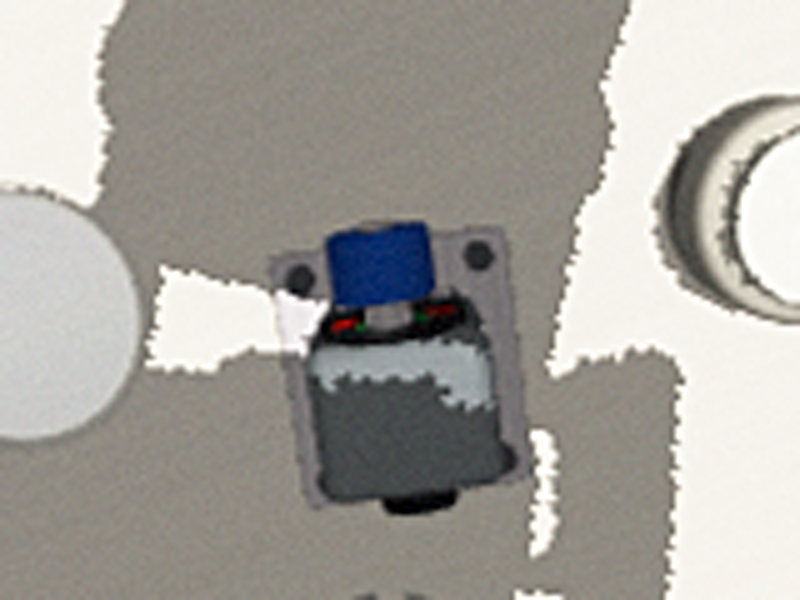

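The crop shows the blue roller at (380,265) and foot screws at (300,280) and (478,256), giving a yaw of about -0.236. The jar stands to the right and the flask to the left. I'll approach from the jar side.

Scaled: 0.034 m is 0.68, 0.03 m is 0.6, -0.134 rad / 2 = -0.067.

Request:
drive_effector(offsets=[0, 0, 0, 0, 0, -0.067, 0.48, 0.5, 0, 0, 0, 0, 0.488, 0.49, 0, 0, 0, 0, 0, 0, 0, 0, 0, 0, 0, 0, 0.6, 0, 0, 0, 0, 0, 0.6, 0, 0, 0, 0, 0, 0.68, 0, 0, 0, 0, 0, 0, 0, 0, 0, 0, 0, 0, 0, 0, 0], aperture=0)

```text
time_s: 15.45
ee_pos: [0.4699, -0.218, 0.0932]
eef_rot: [3.142, -0.0, 2.905]
force: [-0.1, 0.6, -0.0]
grip_width: 0.0004
grip_force: 0.0
```

```bash
python3 look.py b1 blue '(.4631,-.2618,.095)' -0.236
```

```text
wrist {-0.8: [139.0, 243.0], -0.6: [147.0, 248.0], -0.4: [158.0, 251.0], -0.2: [173.0, 253.0], 0: [189.0, 254.0]} [([188.1, 251.9], [174, 239, 31, 30, 332])]
scene {-0.8: [330.0, 269.0], -0.6: [328.0, 264.0], -0.4: [325.0, 260.0], -0.2: [321.0, 255.0], 0: [318.0, 252.0]} []
top {-0.8: [366.0, 231.0], -0.6: [364.0, 230.0], -0.4: [361.0, 230.0], -0.2: [358.0, 229.0], 0: [354.0, 228.0]} []
[ 0.47031461 -0.2183168   0.09424773] [-0.03344999  0.36640752 -0.44917783] own y off 0.04396477448378073 own x off -0.0031524123969736717
```

Travel 52 mm: from +44 to -8.

Scaled: -0.012 m is -0.24, -0.01 m is -0.2.

Request:
drive_effector(offsets=[0, -0.24, 0, 0, 0, 0, 0, -0.2, 0, 0, 0, 0, 0, -0.16, 0, 0, 0, 0, 0, -0.16, 0, 0, 0, 0, 0, -0.16, 0, 0, 0, 0, 0, -0.12, 0, 0, 0, 0, 0, 0, 0, 0, 0, 0, 0, 0, 0, 0, 0, 0, 0, 0, 0, 0, 0, 0, 0, 0, 0, 0, 0, 0])

```text
time_s: 16.6
ee_pos: [0.4568, -0.2683, 0.0921]
eef_rot: [3.141, -0.001, 2.905]
force: [-0.3, 5.7, -1.9]
grip_width: 0.0005
grip_force: 2.4
```

```bash
python3 look.py b2 blue '(.4631,-.2618,.095)' -0.236
```

```text
wrist {-0.8: [220.0, 246.0], -0.6: [231.0, 250.0], -0.4: [245.0, 253.0], -0.2: [261.0, 256.0], 0: [278.0, 256.0]} [([228.0, 246.8], [217, 236, 26, 24, 249]), ([231.4, 257.0], [231, 255, 2, 5, 5]), ([235.5, 257.0], [233, 254, 6, 6, 15])]
scene {-0.8: [330.0, 269.0], -0.6: [328.0, 264.0], -0.4: [325.0, 260.0], -0.2: [321.0, 255.0], 0: [318.0, 252.0]} []
top {-0.8: [366.0, 231.0], -0.6: [364.0, 230.0], -0.4: [361.0, 230.0], -0.2: [358.0, 229.0], 0: [354.0, 228.0]} []
[ 0.45681919 -0.26825579  0.0920849 ] [-0.21778606  5.4688753  -1.70715421] own y off -0.007745391997508154 own x off -0.004597249102709565
```

The blue arm is at about -0.65 rad with 5.5 N on it. Hold, release, then check everything.

Scaled: -0.045 m is -0.9, -0.04 m is -0.8.

Request:
drive_effector(offsets=[0, 0, 0, 0, 0, 0, 0, 0, 0, 0, 0, 0, 0, 0.16, 0, 0, 0, 0, 0, 0.24, 0, 0, 0, 0, 0, 0.4, 0, 0, 0, 0, 0, 0.24, 0, 0, 0, 0, 0, 0, -0.8, 0, 0, 0, 0, 0, -0.9, 0, 0, 0, 0, 0, 0, 0, 0, 0, 0, 0, 0, 0, 0, 0])

```text
time_s: 17.75
ee_pos: [0.4697, -0.2177, 0.178]
eef_rot: [-3.141, 0.002, 2.905]
force: [-0.1, -0.5, -0.4]
grip_width: 0.0006
grip_force: 0.0
```

```bash
python3 look.py b3 blue '(.4631,-.2618,.095)' -0.236
```

Run:
```python
from h import *
d=pickle.load(open("d0.pkl","rb"))["scene"]["pixels"];s=pickle.load(open("b3_scene.pkl","rb"))["pixels"]
cv2.imwrite("pics/end.png",np.vstack([d[150:340,110:450],s[150:340,110:450]]))
```

```text
wrist {-0.8: [178.0, 205.0], -0.6: [184.0, 207.0], -0.4: [192.0, 209.0], -0.2: [203.0, 210.0], 0: [214.0, 210.0]} [([214.1, 210.2], [204, 201, 21, 19, 173])]
scene {-0.8: [330.0, 269.0], -0.6: [328.0, 264.0], -0.4: [325.0, 260.0], -0.2: [321.0, 255.0], 0: [318.0, 252.0]} []
top {-0.8: [366.0, 231.0], -0.6: [364.0, 230.0], -0.4: [361.0, 230.0], -0.2: [358.0, 229.0], 0: [354.0, 228.0]} []
[ 0.46900578 -0.21757746  0.17615564] [-0.06522408 -0.09794242 -0.64257783] own y off 0.044377593775397954 own x off -0.004597830001535848
```

View pics/end.png

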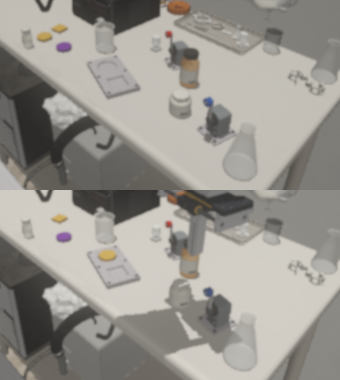

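Comparing before (upper) and after (lower): the blank is in the cavity at (108,255), both rollers are upright at (168,222) and (208,291), and no bystander has moved. Handing in.

```bash
python3 -c "
from station import ctrl
print(ctrl.hand_in())"
```

```text
the job is handed in; nothing more can be done
None
```

The job is handed in (no verdict was returned): the round blank lies in the round cavity, the red and then the blue switch arm were each pushed to about 0.65 rad, held and seen back upright, and the bystanders look unmoved in the last picture.

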